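# Set the seasonings from the tray into the rack in cooking order

### The arm

A 6-joint arm with a two-finger parallel gripper is mounted at the origin on a cart in front of the work surface, level with it; the furniture and walls round the work are solid. World frame = base frame: x ahead of the robot, y to its left, z up, the work surface at z = 0. Lengths are in m, angles in rad, forces in N, time in s.
With the tool pointing down it reaches from about 0.3 to 0.875 m from the base axis. Payload 6.4 kg.
Tool frame: the origin (TCP) lies at the very end of the fingers, on their centre line; the grasp point (between the pads) lies 19 mm behind it; z points along the fingers, y is the line along which they close (so a half turn about z gives the same grasp; the last joint's range is limited). The gripper opens to 85 mm and grips with 20 to 120 N. Pads are 22 mm wide; open, the fingers measure 114 mm over their backs; the gripper's body (76 mm by 85 mm) begins 54 mm behind the grasp point. The pads swing forward as they close: fully open they stand 13 mm farther back than shut.
Start: joints at [-1.408, 0.181, 1.607, -0, 1.354, -0.206], TCP at [0.207, -0.536, 0.231] pointing down, gripper open.
Joint ranges: [-2.99, 2.99], [-0.89, 2.07], [0.3, 2.58], [-1.14, 4.28], [0, 2.63], [-3.12, 3.12]. Speed limits (rad/s): [2.57, 2.57, 3.01, 3.14, 3.14, 3.14].

### API

Orientations are given as a unit quaternion [w, x, y, z].
In Python, from bench import ctrl gives the robot as it stands.
- The arm moves only by the tool jog_arm, never from a script. Its argument "series" is a list that holds one entry, the list of rows, each a list of 7 numbers: the shift along the tool's x, y, z in mm, then the turn, a rotation vector about the tool's x, y, z in rad, then the finger opening in mm, from 0 to 85.4. In form: [[[tx, ty, tz, rx, ry, rz, gripper], ...]]. A call has exactly 10 rows; each row shifts and turns the commanded pose from where the row before left it, along the tool's axes as they then stand; what a row does not reach is not made up. A row lasts 1/10 s, in which the tool goes at most 50 mm and 8.59 degrees, less where a joint would pass 70% of its speed; a pose out of reach is approached as far as the arm can. A call with a gripper value outside its range is refused whole. The fingers move at their own pace and stop on an object; the grip force is fixed at half the most. Time passes only in rows, so rows that do not move let the fingers close, or fill a call up. It gives the time, the measured TCP pose, the force, the opening and the grip force at its end, in the units of the state.
- ctrl.get_obs(): the state, without advancing time (a new reading comes with each control period).
- ctrl.camera(name): name is "scene" or "top"; returns a dict with "frame" (420x560x3 uint8, blue, green, red), "z_map" (420x560 float32, m along the optical axis (not along the pixel's ray), 0 where there is no reading), "fx", "fy", "cx", "cy" (pixels), "xyz" and "rotation" of the camera in the world. Camera axes: x right, y down, z forward; pixel columns grow to the right and rows downward; lengths in m; the calibration is good to about 2 mm. A picture is of the moment at which its call begins.
- ctrl.hand_in(): hands the job in; it is judged then, once.
The state is a dict: "time_s": time; "q": joint angles; "dq": joint speeds; "joint_efforts": joint torques, N m; "eef_pos": TCP position; "eef_rot": TCP orientation; "wrist_force": force on the tool from outside, world axes, zero at the start; "torque": the same for the moment, N m; "opening": opening from 0.0 (shut) to 1.0 (fully open); "grasp_force": force on a finger pad.
Only numpy, scipy, OpenCV 4.12 (cv2) and the standard library are available. Lean on these libraries where they do the work, as an engineer would, in place of code of your own. Each camera call takes 0.05 s, during which the arm holds its last target. There are 200 camera calls.

### The job

The four seasonings stand on the walnut tray in the order in which they go into the pot. Move them all into the empty rack on the other side of the hob, one to a pocket and in the same order from left to right, each standing upright on the floor of its pocket. Never tip one over on the way: they would spill.

Things in the scene. Friction and masses are not known exactly. Their poses are not given: they have to be found in the camera images.
- salt_shaker: loose glass salt shaker with a domed steel cap, nearly round, 44 mm wide, 90 mm tall (the glass reaches up to 70 mm), 0.1 kg. Told by its steel dome. Origin: centre of its underside, z up. At the start it stands upright on one of the four pads of the tray.
- square_jar: loose square glass spice jar, 40 x 40 mm in plan (38 x 38 mm below its lid), 91 mm tall, square press-on lid (does not come off) from 70 mm upward, 0.07 kg; its flat sides lie across its own x and y axes. The only square one. Origin: centre of its underside, z up. At the start it stands upright on one of the four pads of the tray.
- round_jar: loose round glass spice jar with a plain round screw cap as wide as the jar, 46 mm in diameter, 126 mm tall (cap from 102 mm upward), 0.095 kg. The medium-high one. Origin: centre of its underside, z up. At the start it stands upright on one of the four pads of the tray.
- spice_mill: loose round glass spice mill with a tall ribbed black head, 47 mm in diameter at the glass (0 to 100 mm), 49 mm at the head (112 to 150 mm; it does not turn), 150 mm tall, 0.095 kg. The tallest. Origin: centre of its underside, z up. At the start it stands upright on one of the four pads of the tray.
- pad_salt_shaker: round cork pad, 58 mm in diameter, 5 mm thick, fixed in the tray: the one on which the salt shaker stands at the start (the four pads look alike, and which of the four positions it has differs from start to start). Origin: centre of its underside.
- pad_square_jar: round cork pad, 58 mm in diameter, 5 mm thick, fixed in the tray: the one on which the square jar stands at the start (the four pads look alike, and which of the four positions it has differs from start to start). Origin: centre of its underside.
- pad_round_jar: round cork pad, 58 mm in diameter, 5 mm thick, fixed in the tray: the one on which the round jar stands at the start (the four pads look alike, and which of the four positions it has differs from start to start). Origin: centre of its underside.
- pad_spice_mill: round cork pad, 58 mm in diameter, 5 mm thick, fixed in the tray: the one on which the spice mill stands at the start (the four pads look alike, and which of the four positions it has differs from start to start). Origin: centre of its underside.
- tray: low dark walnut tray, fixed, left of the hob, 86 x 290 mm, rim 19 mm high, a brass handle up to 41 mm high at each short end. Origin: centre of its underside; x points away from the cook, y to the left along the tray. The four cork pads lie at x = 0, y = +105, +35, -35, -105 mm from left to right; the pads' tops, on which the things stand, are at z = 13 mm.
- rack: light beech rack, fixed, right of the hob, empty at the start, 86 x 303 mm, end cheeks 59 mm high, steel rails and dividers up to 39 mm high round four open pockets. Origin: centre of its underside; x points away from the cook, y to the left along the rack. Pocket centres at x = 0, y = +105, +35, -35, -105 mm from left to right; each is 66 (x) by 65 mm (y) inside, its floor at z = 13 mm.
Things that resemble listed ones, but are neither listed nor needed, are in the scene too. Leave any blue look-alike of the salt_shaker alone.

How it is judged:
By the outcome, as a careful person would: the job done as asked, in the order asked, and still so for the second after the job is handed in, with the robot touching nothing.
It also fails if it takes over 120 s, if anything falls off the work surface, if the arm or the gripper's body presses on something with over 40 N, if the wrist force passes 120 N, or if a joint passes its speed limit or range.

## Working session

There is one attempt and no reset: what is moved stays moved. The work goes in short steps, Python scripts to look and compute and a tool call to move; the robot and the scene stay as the last step left them, time stands still between calls to the robot, and variables do not carry over. Pictures are saved under pics/ and viewed, at most 16 in all, crops included, and the job is handed in when it is done.

Besides the shell and the picture viewer there is one more tool, called after "Emit:" in YAML: its name, and indented under it one key for each argument. jog_arm: Moves the arm, as the interface text tells. Its arguments: {"type":"object","properties":{"series":{"type":"array"}},"required":["series"]}

```bash
mkdir -p pics; ls; cat > h.py <<'E'
import numpy as np, cv2
from scipy.spatial.transform import Rotation as R
from bench import ctrl
def rot(c):
    r=np.array(c["rotation"],float)
    return r if r.shape==(3,3) else R.from_quat(r,scalar_first=True).as_matrix()
def cloud(c):
    z=c["z_map"]; v,u=np.indices(z.shape)
    p=np.stack([(u-c["cx"])/c["fx"]*z,(v-c["cy"])/c["fy"]*z,z],-1)
    w=p@rot(c).T+np.array(c["xyz"]); w[z==0]=np.nan
    return w
E
python3 - <<'E'
from h import *
o=ctrl.get_obs();print(o)
for n in("scene","top"):
    c=ctrl.camera(n);cv2.imwrite(f"pics/{n}0.png",c["frame"]);print(n,c["xyz"],c["rotation"],c["fx"],c["cx"],c["cy"])
    np.savez(f"{n}0.npz",**c)
E
```

```text
pics
{'time_s': 0.0, 'q': array([-1.40829656e+00,  1.81547748e-01,  1.60798602e+00,  1.01937034e-05,
        1.35382017e+00, -2.06312666e-01]), 'dq': array([ 0.00073686,  0.0009294 ,  0.00119063,  0.00014133,  0.00070902,
       -0.00139553]), 'joint_efforts': array([ 1.09689950e-03, -4.44875193e+01, -3.51334727e+01, -3.40216184e-04,
        9.20865306e-03,  1.68618749e-05]), 'eef_pos': array([ 0.20721411, -0.5357777 ,  0.23039102]), 'eef_rot': array([-8.80323192e-04,  9.83045123e-01,  1.83361694e-01,  2.42654136e-05]), 'wrist_force': array([0.14126974, 0.1028647 , 0.07092683]), 'torque': array([0.00820646, 0.00722756, 0.01816875]), 'grasp_force': 0.0, 'opening': 1.0023531282417284}
scene [0.18206407 0.7165221  0.85434931] [ 0.08706019 -0.2285032   0.90459218 -0.34917015] 379.8087284662002 278.3390659310738 212.20020359150183
top [0.3715342  0.06106647 1.23129153] [-0.05150107  0.71064978 -0.69949134  0.05510355] 420.5963485816032 281.962373305508 207.42651977941958
```

View pics/scene0.png

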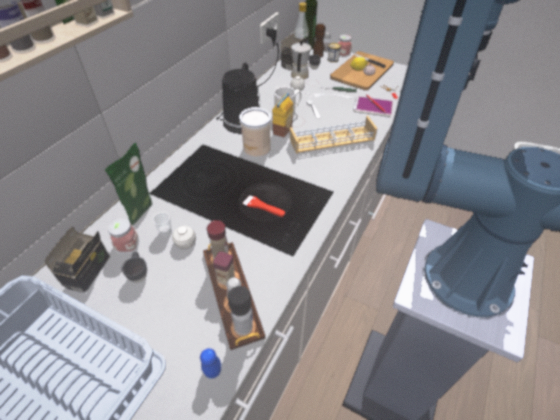

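View pics/top0.png

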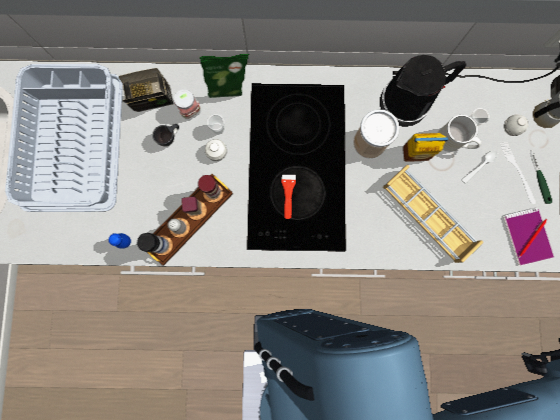

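The top view shows the tray at (150,250)–(225,180), with mill (148,242), salt (176,226), square (190,205) and round (208,186) on it. The blue look-alike is at (120,240), and the rack runs (403,185)–(460,250). I'll enlarge these and measure.

```bash
python3 - <<'E'
from h import *
t=dict(np.load("top0.npz"));s=dict(np.load("scene0.npz"))
a=cv2.resize(t["frame"][165:275,100:240],None,fx=4,fy=4,interpolation=cv2.INTER_CUBIC)
b=cv2.resize(t["frame"][155:275,375:490],None,fx=3,fy=3,interpolation=cv2.INTER_CUBIC)[:440]
cv2.imwrite("pics/crop_tray.png",a)
W=cloud(t);S=cloud(s)
np.set_printoptions(precision=4,suppress=True)
print("table z",np.nanmedian(W[170:180,235:245,2]),np.nanmedian(S[300:330,160:190,2]))
for n,(u,v) in dict(mill=(148,242),salt=(176,226),sq=(190,205),rnd=(208,186),blue=(116,240)).items():
    P=W[v-14:v+15,u-14:u+15].reshape(-1,3);zt=np.nanmax(P[:,2]);Q=P[P[:,2]>zt-.012]
    print(n,zt,len(Q),np.median(Q,0),(Q.min(0)+Q.max(0))/2,np.ptp(Q,0))
# height maps of both regions on grid from both cameras
A=np.concatenate([W.reshape(-1,3),S.reshape(-1,3)]);A=A[~np.isnan(A).any(1)]
for n,im in (("top",W),("scene",S)):
    np.save(n+"_cl.npy",im)
def hm(C,y0,y1,x0,x1,r=.0015):
    H=np.zeros((int((x1-x0)/r)+1,int((y1-y0)/r)+1));k=(C[:,0]>x0)&(C[:,0]<x1)&(C[:,1]>y0)&(C[:,1]<y1)&(C[:,2]<.3)
    c=C[k];np.maximum.at(H,(((x1-c[:,0])/r).astype(int),((y1-c[:,1])/r).astype(int)),c[:,2]);return H
w=lambda u,v:W[v,u]
print("tray corners",w(155,262),w(225,178),"rack",w(403,172),w(462,258))
g=lambda H:cv2.applyColorMap(np.clip(H/.2*255,0,255).astype(np.uint8),cv2.COLORMAP_JET)
r0=w(432,213);print(r0)
H=hm(W.reshape(-1,3),r0[1]-.2,r0[1]+.2,r0[0]-.18,r0[0]+.22,.003)
im=cv2.resize(g(H),(400,400),interpolation=0)
cv2.imwrite("pics/rack.png",np.hstack([im,cv2.resize(b,(380,400))]))
E
```

```text
table z -0.00013275159699166483 -0.0013805815788777154
mill 0.1695044776970165 272 [0.44   0.4017 0.1631] [0.4401 0.402  0.1635] [0.0456 0.0473 0.012 ]
salt 0.10853648091449752 90 [0.4932 0.3497 0.1004] [0.4925 0.3508 0.1025] [0.0302 0.028  0.012 ]
sq 0.13808509505376731 3 [0.5789 0.2666 0.1347] [0.5789 0.2666 0.135 ] [0.0011 0.0065 0.0062]
rnd 0.14363064884607346 241 [0.5993 0.2594 0.1389] [0.6004 0.2602 0.1378] [0.0441 0.0452 0.0117]
blue 0.0957578403268251 86 [0.4514 0.5131 0.0876] [0.4516 0.5144 0.0898] [0.0276 0.0274 0.0119]
tray corners [ 0.3928  0.422  -0.0009] [0.645  0.2279 0.0001] rack [ 0.6588 -0.2892  0.0558] [ 0.416  -0.4457  0.0585]
[ 0.544  -0.3748  0.0373]
```

View pics/crop_tray.png

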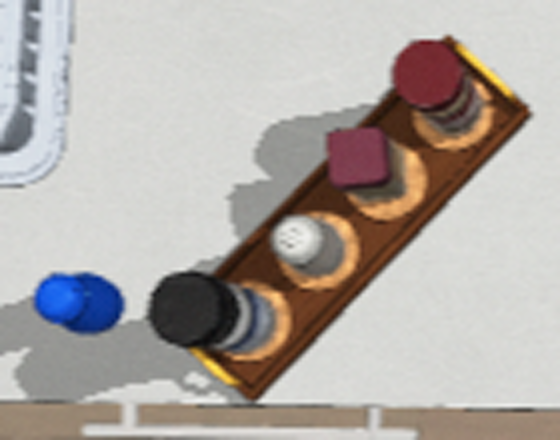

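View pics/rack.png

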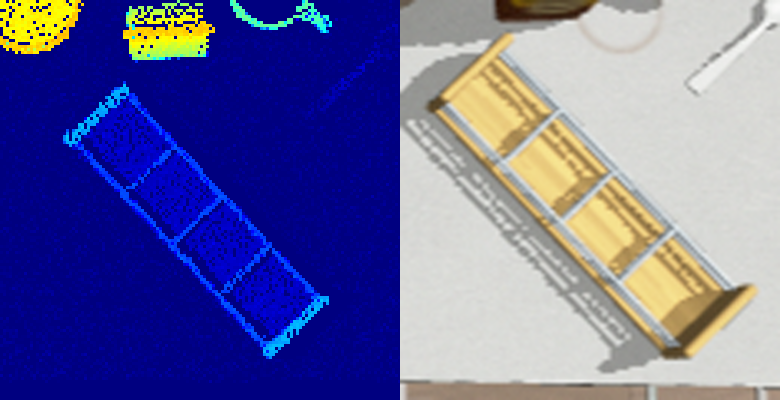

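Crop positions, in top-view pixels: mill black head (148,242), salt steel dome (174,225) with the blue look-alike at (113,240) left alone, square lid (190,204), round cap (207,183). Left-to-right order is therefore mill, salt, square, round. The rack's left end cheek is at (403,172) and its right one at (462,258). Next I'll fit everything precisely from both views.

```bash
python3 - <<'E'
from h import *
np.set_printoptions(precision=4,suppress=True)
from scipy.optimize import least_squares
C={"top":np.load("top_cl.npy").reshape(-1,3),"scene":np.load("scene_cl.npy").reshape(-1,3)}
box=dict(mill=(.44,.402,.14,.18,.0245),salt=(.493,.35,.05,.12,.022),sq=(.55,.30,.07,.12,.02),rnd=(.600,.26,.08,.15,.023))
for k,c in C.items():
    print(k)
    for n,(x,y,z0,z1,r) in box.items():
        for it in range(3):
            m=(np.hypot(c[:,0]-x,c[:,1]-y)<(.032 if n=="sq" or it==0 else .028))&(c[:,2]>z0)&(c[:,2]<z1);P=c[m]
            top=P[P[:,2]>np.percentile(P[:,2],95)-.006] if k=="top" else P
            if n=="sq" or k=="top":
                (xc,yc),wh,a=cv2.minAreaRect(top[:,:2].astype(np.float32));
            else:
                s=least_squares(lambda p:np.hypot(P[:,0]-p[0],P[:,1]-p[1])-r,[x,y],loss="soft_l1",f_scale=.002) # side surface
                xc,yc=s.x;wh=a=0
            x,y=xc,yc
        print(n,len(P),"c",np.r_[x,y],"wh",np.array(wh),a,"ztop",np.percentile(P[:,2],[50,97]))
    m=(c[:,0]>.38)&(c[:,0]<.70)&(c[:,1]>-.53)&(c[:,1]<-.23)&(c[:,2]>.026)&(c[:,2]<.07)
    i=np.array([.84,.54]);d=c[:,:2]-[.537,-.367];al=d@i;ac=d@[.54,-.84]
    m&=(abs(al)<.18)&(abs(ac)<.06);q=c[m]
    (xc,yc),wh,a=cv2.minAreaRect(q[:,:2].astype(np.float32));print("rack",np.r_[xc,yc],np.array(wh),a,len(q),"z cheek",np.percentile(q[:,2],98))
    # refine: fit model: rails points |ac|=~.04 via cheeks
    for s in(1,-1):
        e=q[(q[:,2]>.048)&(d[m]@i*s>.1)];print("cheek",s,len(e),e.mean(0), cv2.minAreaRect(e[:,:2].astype(np.float32)))
    for s in (1,-1):
        e=q[(abs(d[m]@i)<.12)&(q[:,2]<.045)&(q[:,2]>.03)&(s*ac[m]>.025)];l=cv2.fitLine(e[:,:2].astype(np.float32),cv2.DIST_HUBER,0,.01,.01).ravel();print("rail",s,len(e),np.rad2deg(np.arctan2(l[1],l[0])),l[2:], "z",np.percentile(e[:,2],95))
    m=(abs(al)<.12)&(abs(ac)<.025)&(c[:,2]<.024);print("floor z",m.sum(),np.median(c[m,2]) if m.any() else 0)
    # neighbours within 0.12 of rack axis taller than .07
    d2=c[:,:2]-[.537,-.367];m=(abs(d2@i)<.25)&(abs(d2@[.54,-.84])<.16)&(c[:,2]>.07)&(c[:,2]<.4)
    if m.any(): print("tall near rack",np.c_[d2[m]@i,d2[m]@[.54,-.84],c[m,2]].min(0),np.c_[d2[m]@i,d2[m]@[.54,-.84],c[m,2]].max(0))
E
```

```text
top
mill 322 c [0.4411 0.4026] wh [0.0444 0.0447] 17.932994842529297 ztop [0.1626 0.1667]
salt 208 c [0.493  0.3507] wh [0.0267 0.0272] 33.45969009399414 ztop [0.095  0.1046]
sq 251 c [0.5487 0.3112] wh [0.0384 0.0394] 8.340384483337402 ztop [0.1037 0.1082]
rnd 313 c [0.5997 0.2602] wh [0.0429 0.0452] 0.7777333855628967 ztop [0.1378 0.1426]
rack [ 0.5423 -0.3708] [0.3043 0.0827] 42.60210418701172 852 z cheek 0.06202317515251617
cheek 1 103 [ 0.6487 -0.2712  0.0584] ((0.6490030288696289, -0.2715040445327759), (0.00990564376115799, 0.0809800773859024), 43.114620208740234)
cheek -1 109 [ 0.4303 -0.4645  0.0575] ((0.4309309422969818, -0.4656364917755127), (0.010473702102899551, 0.06923963129520416), 44.77863311767578)
rail 1 153 42.913322 [ 0.5807 -0.3856] z 0.04185475629916673
rail -1 100 42.562416 [ 0.5746 -0.295 ] z 0.04143970747736318
floor z 1209 0.013205479933957376
tall near rack [ 0.138  -0.0583  0.0704] [0.2499 0.16   0.1401]
scene
mill 473 c [0.4432 0.4022] wh 0 0 ztop [0.1605 0.163 ]
salt 142 c [0.5137 0.3454] wh 0 0 ztop [0.0975 0.1024]
sq 359 c [0.5499 0.3136] wh [0.0411 0.0401] 9.16344165802002 ztop [0.1009 0.1042]
rnd 458 c [0.6021 0.2603] wh 0 0 ztop [0.1324 0.1389]
rack [ 0.5431 -0.3694] [0.3049 0.0838] 42.44696044921875 446 z cheek 0.05818147986384392
cheek 1 51 [ 0.6494 -0.268   0.0549] ((0.650786817073822, -0.26990216970443726), (0.01085858978331089, 0.07974548637866974), 42.15242385864258)
cheek -1 43 [ 0.43   -0.4611  0.0546] ((0.4299124777317047, -0.4620414674282074), (0.011493533849716187, 0.06645475327968597), 43.86223220825195)
rail 1 78 42.57246 [ 0.5801 -0.3836] z 0.03811094264607036
rail -1 61 42.686474 [ 0.5588 -0.3062] z 0.03861326191948222
floor z 502 0.010273302315389643
tall near rack [ 0.1402 -0.0577  0.0701] [0.2496 0.1595 0.1351]
```

```bash
cat >> h.py <<'E'
import json
def down(th): # tool y at world angle th, z down
    return R.from_matrix(np.array([[-np.sin(th),np.cos(th),0],[np.cos(th),np.sin(th),0],[0,0,-1]]))
class Plan:
    def __init__(s):
        o=ctrl.get_obs();s.p=np.array(o["eef_pos"])*1000;s.R=R.from_quat(o["eef_rot"],scalar_first=True);s.rows=[]
        y=s.R.as_matrix()[:,1];print("t",round(o["time_s"],2),"p",s.p.round(1),"th",round(float(np.arctan2(y[1],y[0])),3),"op",round(o["opening"]*85.4,1),"grip",round(o["grasp_force"],1),"F",o["wrist_force"].round(1))
    def to(s,x,y,z,th,n,g):
        p0=s.p.copy();R0=s.R;p1=np.array([x,y,z])*1000;dv=(R0.inv()*down(th)).as_rotvec()
        w=np.minimum(np.minimum(np.arange(1,n+1),np.arange(n,0,-1)),3).astype(float);f=np.cumsum(w)/w.sum()
        for a in f:
            p=p0+a*(p1-p0);Rt=R0*R.from_rotvec(a*dv)
            t=s.R.inv().apply(p-s.p).round();r=(s.R.inv()*Rt).as_rotvec().round(2)
            if max(np.linalg.norm(t)/50,np.linalg.norm(r)/.15)>1: print("FAST",t,r)
            s.rows.append([int(v) for v in t]+[float(v) for v in r]+[g]);s.p=s.p+s.R.apply(t);s.R=s.R*R.from_rotvec(r)
        return s
    def hold(s,n,g): s.rows+=[[0]*6+[g]]*n; return s
    def show(s):
        while len(s.rows)%10: s.rows.append([0]*6+[s.rows[-1][6]])
        for i in range(0,len(s.rows),10): print(json.dumps(s.rows[i:i+10]).replace(" ","").replace("0.0,","0,"))
E
python3 - <<'E'
from h import *
Plan().to(.45,-.12,.27,-.25,13,85).to(.442,.402,.22,.841,17,85).show()
E
```

```text
t 0.1 p [ 207.2 -535.8  230.5] th -1.202 op 85.1 grip 0.0 F [ 0.3  0.4 -0.3]
[[11,-9,-1,-0,-0,-0.03,85],[24,-18,-3,-0,-0,-0.06,85],[36,-24,-3,-0,-0,-0.08,85],[39,-21,-4,-0,-0,-0.09,85],[40,-17,-3,-0,-0,-0.09,85],[41,-14,-4,-0,-0,-0.08,85],[43,-11,-3,-0,-0,-0.09,85],[43,-7,-4,-0,-0,-0.09,85],[44,-2,-3,-0,-0,-0.08,85],[43,0,-4,-0,-0,-0.09,85]]
[[44,5,-3,-0,-0,-0.09,85],[29,6,-3,-0,-0,-0.05,85],[14,3,-1,-0,-0,-0.03,85],[11,-3,1,0,-0,-0.02,85],[23,-6,2,0,-0,-0.05,85],[34,-7,4,0,-0,-0.08,85],[34,-4,3,0,-0,-0.07,85],[35,-1,4,0,-0,-0.07,85],[35,1,3,0,-0,-0.07,85],[34,3,3,0,-0,-0.08,85]]
[[35,6,4,0,-0,-0.07,85],[34,8,3,0,-0,-0.07,85],[33,11,4,0,-0,-0.08,85],[32,13,3,0,-0,-0.07,85],[31,16,3,0,-0,-0.07,85],[30,17,4,0,-0,-0.07,85],[29,20,3,0,-0,-0.08,85],[27,22,3,0,-0,-0.07,85],[16,16,3,0,-0,-0.05,85],[9,8,1,0,-0,-0.02,85]]
```

Emit:
jog_arm:
  series:
    - [[11,-9,-1,0,0,-0.03,85],[24,-18,-3,0,0,-0.06,85],[36,-24,-3,0,0,-0.08,85],[39,-21,-4,0,0,-0.09,85],[40,-17,-3,0,0,-0.09,85],[41,-14,-4,0,0,-0.08,85],[43,-11,-3,0,0,-0.09,85],[43,-7,-4,0,0,-0.09,85],[44,-2,-3,0,0,-0.08,85],[43,0,-4,0,0,-0.09,85]]

```text
time_s: 1.1
eef_pos: [0.4059, -0.1937, 0.2634]
eef_rot: [-0.0, 0.838, 0.545, 0.0]
wrist_force: [0.3, -0.8, -0.4]
opening: 0.999
grasp_force: 0.0
```

Emit:
jog_arm:
  series:
    - [[44,5,-3,0,0,-0.09,85],[29,6,-3,0,0,-0.05,85],[14,3,-1,0,0,-0.03,85],[11,-3,1,0,0,-0.02,85],[23,-6,2,0,0,-0.05,85],[34,-7,4,0,0,-0.08,85],[34,-4,3,0,0,-0.07,85],[35,-1,4,0,0,-0.07,85],[35,1,3,0,0,-0.07,85],[34,3,3,0,0,-0.08,85]]

```text
time_s: 2.1
eef_pos: [0.446, 0.0894, 0.2499]
eef_rot: [-0.0, 0.636, 0.771, -0.0]
wrist_force: [0.8, -0.6, -0.8]
opening: 0.993
grasp_force: 0.0
```

Emit:
jog_arm:
  series:
    - [[35,6,4,0,0,-0.07,85],[34,8,3,0,0,-0.07,85],[33,11,4,0,0,-0.08,85],[32,13,3,0,0,-0.07,85],[31,16,3,0,0,-0.07,85],[30,17,4,0,0,-0.07,85],[29,20,3,0,0,-0.08,85],[27,22,3,0,0,-0.07,85],[16,16,3,0,0,-0.05,85],[9,8,1,0,0,-0.02,85]]

```text
time_s: 3.1
eef_pos: [0.4406, 0.4029, 0.2185]
eef_rot: [-0.001, 0.357, 0.934, -0.001]
wrist_force: [-0.0, 0.9, 0.1]
opening: 0.994
grasp_force: 0.0
```

```bash
python3 - <<'E'
from h import *
c=ctrl.camera("scene");cv2.imwrite("pics/s1.png",cv2.resize(c["frame"][180:360,130:310],None,fx=3,fy=3,interpolation=2))
p=Plan().to(.4422,.4024,.122,.841,6,85).hold(8,30);p.show()
E
```

```text
t 3.15 p [440.4 403.5 218.5] th 0.841 op 84.6 grip 0.0 F [-1.4 -0.6 -0. ]
[[0,0,8,-0,-0,0,85],[-1,0,16,-0,-0,0,85],[0,0,24,-0,-0,0,85],[-1,0,24,-0,-0,0,85],[0,0,16,-0,-0,0,85],[0,0,9,-0,-0,0,85],[0,0,0,0,0,0,30],[0,0,0,0,0,0,30],[0,0,0,0,0,0,30],[0,0,0,0,0,0,30]]
[[0,0,0,0,0,0,30],[0,0,0,0,0,0,30],[0,0,0,0,0,0,30],[0,0,0,0,0,0,30],[0,0,0,0,0,0,30],[0,0,0,0,0,0,30],[0,0,0,0,0,0,30],[0,0,0,0,0,0,30],[0,0,0,0,0,0,30],[0,0,0,0,0,0,30]]
```

View pics/s1.png

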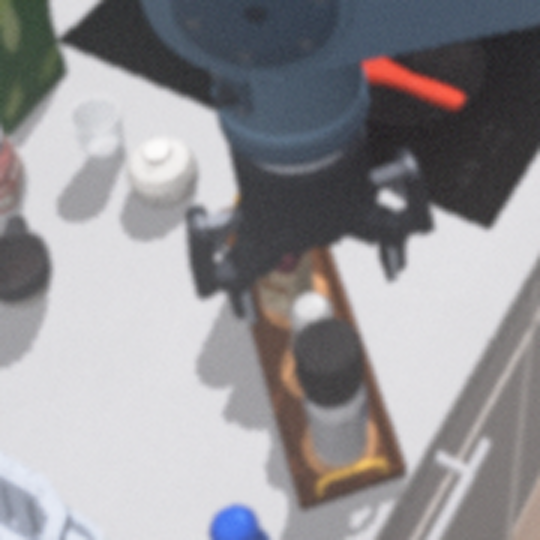

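The open gripper straddles the row crosswise, with its fingers at crop (245,300) and (393,265) and the mill head at (330,355). I'll descend and grip.

Emit:
jog_arm:
  series:
    - [[0,0,8,0,0,0,85],[-1,0,16,0,0,0,85],[0,0,24,0,0,0,85],[-1,0,24,0,0,0,85],[0,0,16,0,0,0,85],[0,0,9,0,0,0,85],[0,0,0,0,0,0,30],[0,0,0,0,0,0,30],[0,0,0,0,0,0,30],[0,0,0,0,0,0,30]]

```text
time_s: 4.15
eef_pos: [0.4442, 0.4011, 0.1239]
eef_rot: [0.001, 0.358, 0.934, 0.001]
wrist_force: [0.5, 0.0, 4.0]
opening: 0.566
grasp_force: 62.4
```

Emit:
jog_arm:
  series:
    - [[0,0,0,0,0,0,30],[0,0,0,0,0,0,30],[0,0,0,0,0,0,30],[0,0,0,0,0,0,30],[0,0,-5,0,0,0,30],[0,0,-15,0,0,0,30],[0,0,-25,0,0,0,30],[0,0,-25,0,0,0,30],[0,0,-20,0,0,0,30],[0,0,-10,0,0,0,30]]

```text
time_s: 5.15
eef_pos: [0.4439, 0.401, 0.2254]
eef_rot: [0.001, 0.358, 0.934, 0.001]
wrist_force: [0.6, -0.3, -1.2]
opening: 0.561
grasp_force: 62.0
```

```bash
python3 - <<'E'
from h import *
c=ctrl.camera("scene");cv2.imwrite("pics/s2.png",cv2.resize(c["frame"][160:360,130:310],None,fx=3,fy=3,interpolation=2))
p=Plan().to(.43,-.12,.24,-.2,16,30).to(.6200+.0037,-.2990+.0034,.215,-.827,9,30).hold(1,30);p.show()
E
```

```text
t 5.2 p [444.3 401.2 226.2] th 0.838 op 48.2 grip 62.0 F [ 0.3  0.2 -0.7]
[[-8,-9,0,0,-0,0.02,30],[-17,-19,-1,0,-0,0.05,30],[-26,-27,-1,0,-0,0.08,30],[-28,-24,-1,0,-0,0.07,30],[-29,-23,-1,0,-0,0.08,30],[-32,-19,-1,0,-0,0.07,30],[-33,-18,-2,0,-0,0.07,30],[-34,-16,-1,0,-0,0.08,30],[-35,-12,-1,0,-0,0.07,30],[-35,-10,-1,0,-0,0.08,30]]
[[-37,-8,-1,0,-0,0.07,30],[-37,-4,-1,0,-0,0.08,30],[-37,-2,-1,0,-0,0.07,30],[-37,1,-1,0,-0,0.07,30],[-25,2,-1,0,-0,0.05,30],[-12,2,0,0,-0,0.03,30],[-6,11,1,0,-0,0.03,30],[-12,22,3,0,-0,0.06,30],[-17,33,3,0,-0,0.09,30],[-13,35,4,0,-0,0.09,30]]
[[-9,36,3,0,-0,0.09,30],[-7,37,4,0,-0,0.09,30],[-3,37,4,0,-0,0.09,30],[0,25,2,0,-0,0.06,30],[1,13,1,0,-0,0.03,30],[0,0,0,0,0,0,30],[0,0,0,0,0,0,30],[0,0,0,0,0,0,30],[0,0,0,0,0,0,30],[0,0,0,0,0,0,30]]
```

View pics/s2.png

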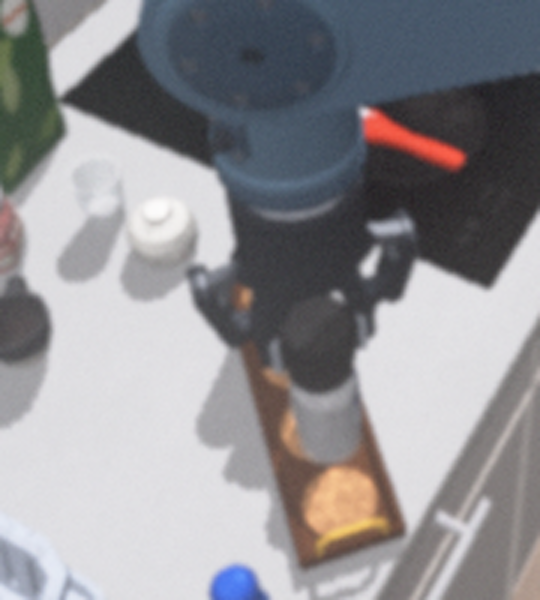

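The mill is lifted upright, with its pad visible empty at crop (340,500). Now to the left pocket.

Emit:
jog_arm:
  series:
    - [[-8,-9,0,0,0,0.02,30],[-17,-19,-1,0,0,0.05,30],[-26,-27,-1,0,0,0.08,30],[-28,-24,-1,0,0,0.07,30],[-29,-23,-1,0,0,0.08,30],[-32,-19,-1,0,0,0.07,30],[-33,-18,-2,0,0,0.07,30],[-34,-16,-1,0,0,0.08,30],[-35,-12,-1,0,0,0.07,30],[-35,-10,-1,0,0,0.08,30]]

```text
time_s: 6.2
eef_pos: [0.4326, 0.064, 0.2308]
eef_rot: [-0.001, 0.647, 0.763, -0.001]
wrist_force: [1.6, -0.9, -1.6]
opening: 0.558
grasp_force: 62.1
```

Emit:
jog_arm:
  series:
    - [[-37,-8,-1,0,0,0.07,30],[-37,-4,-1,0,0,0.08,30],[-37,-2,-1,0,0,0.07,30],[-37,1,-1,0,0,0.07,30],[-25,2,-1,0,0,0.05,30],[-12,2,0,0,0,0.03,30],[-6,11,1,0,0,0.03,30],[-12,22,3,0,0,0.06,30],[-17,33,3,0,0,0.09,30],[-13,35,4,0,0,0.09,30]]

```text
time_s: 7.2
eef_pos: [0.5127, -0.1956, 0.2256]
eef_rot: [-0.0, 0.854, 0.521, 0.0]
wrist_force: [0.7, -0.3, -0.4]
opening: 0.565
grasp_force: 62.2
```

Emit:
jog_arm:
  series:
    - [[-9,36,3,0,0,0.09,30],[-7,37,4,0,0,0.09,30],[-3,37,4,0,0,0.09,30],[0,25,2,0,0,0.06,30],[1,13,1,0,0,0.03,30],[0,0,0,0,0,0,30],[0,0,0,0,0,0,30],[0,0,5,0,0,0,30],[0,0,8,0,0,0,30],[0,0,5,0,0,0,30]]

```text
time_s: 8.2
eef_pos: [0.6221, -0.2957, 0.1933]
eef_rot: [-0.0, 0.932, 0.361, -0.0]
wrist_force: [-0.0, 0.6, -1.3]
opening: 0.559
grasp_force: 62.2
```

```bash
python3 - <<'E'
from h import *
np.set_printoptions(precision=4,suppress=True)
c=ctrl.camera("top");W=cloud(c).reshape(-1,3);cv2.imwrite("pics/s3.png",cv2.resize(ctrl.camera("scene")["frame"][60:220,240:440],None,fx=3,fy=3,interpolation=2))
p=Plan().to(.6237,-.2956,.127,-.827,8,30).hold(2,30);p.show()
E
```

```text
t 8.3 p [ 621.8 -295.8  192.8] th -0.832 op 48.1 grip 62.2 F [ 0.4 -0.2 -0.8]
[[0,0,4,-0,0,-0,30],[0,0,7,-0,0,-0,30],[1,0,11,-0,0,-0,30],[0,1,11,-0,0,-0,30],[0,0,11,-0,0,-0,30],[0,0,11,-0,0,-0,30],[0,0,7,-0,0,-0,30],[1,0,4,-0,0,-0,30],[0,0,0,0,0,0,30],[0,0,0,0,0,0,30]]
```

View pics/s3.png

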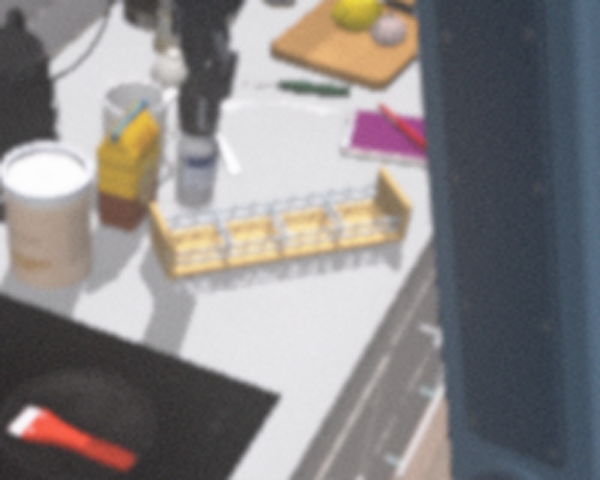

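The mill hangs upright over the left pocket at crop (195,190). I'll lower it.

Emit:
jog_arm:
  series:
    - [[0,0,4,0,0,0,30],[0,0,7,0,0,0,30],[1,0,11,0,0,0,30],[0,1,11,0,0,0,30],[0,0,11,0,0,0,30],[0,0,11,0,0,0,30],[0,0,7,0,0,0,30],[1,0,4,0,0,0,30],[0,0,1,0,0,0,30],[0,0,1,0,0,0,30]]

```text
time_s: 9.3
eef_pos: [0.6251, -0.296, 0.1266]
eef_rot: [0.0, 0.933, 0.361, 0.0]
wrist_force: [-0.4, 1.3, -1.4]
opening: 0.557
grasp_force: 62.2
```

```bash
python3 - <<'E'
from h import *
Plan()
E
```

```text
t 9.3 p [ 625.1 -296.   126.6] th -0.832 op 47.6 grip 62.2 F [-0.4  1.3 -1.4]
```

Emit:
jog_arm:
  series:
    - [[0,0,1,0,0,0,30],[0,0,1,0,0,0,30],[0,0,0,0,0,0,30],[0,0,0,0,0,0,52],[0,0,0,0,0,0,58],[0,0,0,0,0,0,70],[0,0,0,0,0,0,85],[0,0,0,0,0,0,85],[0,0,-15,0,0,0,85],[0,0,-30,0,0,0,85]]

```text
time_s: 10.3
eef_pos: [0.6233, -0.2948, 0.1674]
eef_rot: [-0.002, 0.933, 0.361, -0.002]
wrist_force: [0.8, -0.2, -0.4]
opening: 0.996
grasp_force: 0.0
```

```bash
python3 - <<'E'
from h import *
# salt: align axis 48.2deg; via V
p=Plan();x,y,z=p.p/1000
p.to(x,y,.25,-.832,4,85).to(.44,-.1,.24,-.2,9,85).to(.494,.352,.16,.841,17,85);p.show()
E
```

```text
t 10.3 p [ 623.3 -294.8  167.4] th -0.832 op 85.1 grip 0.0 F [ 0.8 -0.2 -0.4]
[[0,0,-14,-0,0,-0,85],[0,0,-27,-0,0,-0,85],[0,0,-28,-0,0,-0,85],[0,0,-14,-0.01,0,-0,85],[0,-13,0,0,0,-0.03,85],[0,-25,1,0,0,-0.06,85],[3,-38,2,0,0,-0.09,85],[6,-38,1,0,0,-0.09,85],[10,-37,1,0,0,-0.09,85],[13,-36,2,0,0,-0.09,85]]
[[16,-35,1,0,0,-0.09,85],[13,-22,1,0,0,-0.06,85],[7,-11,0,0,0,-0.03,85],[10,-1,2,0,0,-0.02,85],[20,-1,3,0,0,-0.05,85],[31,-1,5,0,0,-0.07,85],[30,2,6,0,0,-0.07,85],[30,4,5,0,0,-0.07,85],[30,6,5,0,0,-0.07,85],[29,8,5,-0,0,-0.07,85]]
[[29,10,6,-0,0,-0.07,85],[28,12,5,-0,0,-0.07,85],[27,14,5,-0,0,-0.07,85],[25,16,5,-0,0,-0.07,85],[25,17,6,-0,0,-0.06,85],[24,19,5,-0,0,-0.07,85],[22,21,5,-0,0,-0.07,85],[21,22,5,-0,0,-0.07,85],[13,16,4,-0,0,-0.05,85],[6,8,1,-0,0,-0.02,85]]
```

Emit:
jog_arm:
  series:
    - [[0,0,-14,0,0,0,85],[0,0,-27,0,0,0,85],[0,0,-28,0,0,0,85],[0,0,-14,0,0,0,85],[0,-13,0,0,0,-0.03,85],[0,-25,1,0,0,-0.06,85],[3,-38,2,0,0,-0.09,85],[6,-38,1,0,0,-0.09,85],[10,-37,1,0,0,-0.09,85],[13,-36,2,0,0,-0.09,85]]

```text
time_s: 11.3
eef_pos: [0.4929, -0.1554, 0.2452]
eef_rot: [0.0, 0.827, 0.561, 0.0]
wrist_force: [0.9, 1.0, 1.1]
opening: 0.998
grasp_force: 0.0
```

Emit:
jog_arm:
  series:
    - [[16,-35,1,0,0,-0.09,85],[13,-22,1,0,0,-0.06,85],[7,-11,0,0,0,-0.03,85],[10,-1,2,0,0,-0.02,85],[20,-1,3,0,0,-0.05,85],[31,-1,5,0,0,-0.07,85],[30,2,6,0,0,-0.07,85],[30,4,5,0,0,-0.07,85],[30,6,5,0,0,-0.07,85],[29,8,5,0,0,-0.07,85]]

```text
time_s: 12.3
eef_pos: [0.464, 0.0815, 0.2121]
eef_rot: [0.0, 0.625, 0.78, 0.0]
wrist_force: [0.8, 0.6, 0.5]
opening: 0.997
grasp_force: 0.0
```

Emit:
jog_arm:
  series:
    - [[29,10,6,0,0,-0.07,85],[28,12,5,0,0,-0.07,85],[27,14,5,0,0,-0.07,85],[25,16,5,0,0,-0.07,85],[25,17,6,0,0,-0.06,85],[24,19,5,0,0,-0.07,85],[22,21,5,0,0,-0.07,85],[21,22,5,0,0,-0.07,85],[13,16,4,0,0,-0.05,85],[6,8,1,0,0,-0.02,85]]

```text
time_s: 13.3
eef_pos: [0.4954, 0.3539, 0.164]
eef_rot: [-0.0, 0.357, 0.934, -0.0]
wrist_force: [-1.2, 0.3, -0.0]
opening: 0.997
grasp_force: 0.0
```

```bash
python3 - <<'E'
from h import *
np.set_printoptions(precision=4,suppress=True)
c=ctrl.camera("scene");cv2.imwrite("pics/s4.png",np.vstack([cv2.resize(c["frame"][50:170,270:410],(420,360)),cv2.resize(c["frame"][240:340,190:330],(420,300))])[:600])
W=cloud(ctrl.camera("top")).reshape(-1,3)
m=(W[:,2]>.145)&(W[:,2]<.18)&(abs(W[:,0]-.62)<.05)&(abs(W[:,1]+.3)<.05);q=W[m]
print("mill",m.sum(),cv2.minAreaRect(q[:,:2].astype(np.float32)) if m.any() else 0,np.median(q[:,2]) if m.any() else 0)
p=Plan().to(.494,.352,.054,.841,8,85).hold(6,25).to(.494,.352,.16,.841,6,25);p.show()
E
```

```text
mill 287 ((0.6244778633117676, -0.29224297404289246), (0.04610425606369972, 0.046412091702222824), 46.425113677978516) 0.16216266812886104
t 13.4 p [495.3 352.9 164.5] th 0.839 op 84.8 grip 0.0 F [ 0.3 -0.7 -0.5]
[[0,0,6,-0,-0,-0,85],[0,0,12,-0,-0,-0,85],[0,-1,19,-0,-0,-0,85],[0,0,18,-0,-0,-0,85],[0,0,19,-0,-0,-0,85],[0,0,18,-0,-0,-0,85],[0,0,12,-0,-0,-0,85],[0,-1,7,-0,-0,-0,85],[0,0,0,0,0,0,25],[0,0,0,0,0,0,25]]
[[0,0,0,0,0,0,25],[0,0,0,0,0,0,25],[0,0,0,0,0,0,25],[0,0,0,0,0,0,25],[0,0,-9,-0,-0,-0,25],[0,0,-18,-0,-0,-0,25],[0,0,-26,-0,-0,-0,25],[0,0,-27,-0,-0,-0,25],[0,0,-18,-0,-0,-0,25],[0,0,-8,-0,-0,-0,25]]
```

View pics/s4.png

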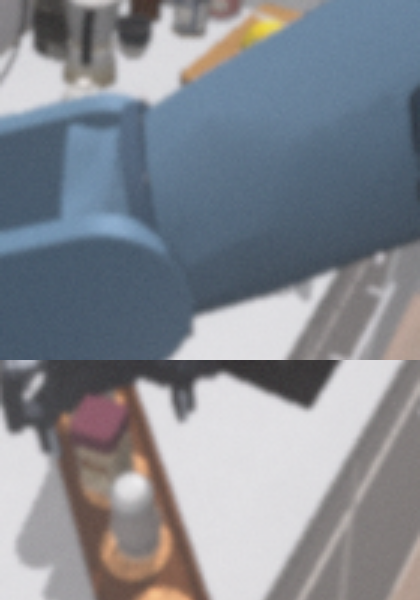

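The depth data puts the mill upright in the left pocket (top at 162 mm); the arm hides the rack in this picture. The salt shaker stands in line below the gripper at crop (133,520). I'll grip it.

Emit:
jog_arm:
  series:
    - [[0,0,6,0,0,0,85],[0,0,12,0,0,0,85],[0,-1,19,0,0,0,85],[0,0,18,0,0,0,85],[0,0,19,0,0,0,85],[0,0,18,0,0,0,85],[0,0,12,0,0,0,85],[0,-1,7,0,0,0,85],[0,0,0,0,0,0,25],[0,0,0,0,0,0,25]]

```text
time_s: 14.4
eef_pos: [0.4941, 0.3505, 0.0548]
eef_rot: [0.0, 0.358, 0.934, 0.0]
wrist_force: [0.1, -0.1, -0.5]
opening: 0.685
grasp_force: 0.0
```

Emit:
jog_arm:
  series:
    - [[0,0,0,0,0,0,25],[0,0,0,0,0,0,25],[0,0,0,0,0,0,25],[0,0,0,0,0,0,25],[0,0,-9,0,0,0,25],[0,0,-18,0,0,0,25],[0,0,-26,0,0,0,25],[0,0,-27,0,0,0,25],[0,0,-18,0,0,0,25],[0,0,-8,0,0,0,25]]

```text
time_s: 15.4
eef_pos: [0.4946, 0.351, 0.1629]
eef_rot: [0.001, 0.358, 0.934, 0.001]
wrist_force: [-0.2, -0.6, -0.9]
opening: 0.407
grasp_force: 59.5
```

```bash
python3 - <<'E'
from h import *
np.set_printoptions(precision=4,suppress=True)
c=ctrl.camera("scene");cv2.imwrite("pics/s5.png",cv2.resize(c["frame"][200:350,160:340],None,fx=3,fy=3,interpolation=2))
s=np.array([.5685,-.3464])-.005*np.array([.736,.677])
p=Plan().to(.43,-.14,.18,-.25,15,25).to(s[0],s[1],.17,-.827,11,25).hold(4,25);p.show();print(s)
E
```

```text
t 15.45 p [494.7 351.1 163.2] th 0.838 op 34.8 grip 59.5 F [0.8 0.1 0.9]
[[-7,-10,0,0,-0,0.03,25],[-15,-21,-1,0,-0,0.05,25],[-24,-30,-2,0,-0,0.09,25],[-27,-27,-1,0,-0,0.08,25],[-28,-25,-1,0,-0,0.08,25],[-31,-23,-2,0,-0,0.09,25],[-32,-20,-1,0,-0,0.08,25],[-34,-17,-2,0,-0,0.09,25],[-36,-14,-1,0,-0,0.08,25],[-36,-11,-1,0,-0,0.08,25]]
[[-37,-8,-2,0,-0,0.09,25],[-38,-5,-1,0,-0,0.08,25],[-38,-2,-1,0,-0,0.08,25],[-26,1,-1,0,-0,0.06,25],[-12,1,-1,0,-0,0.03,25],[-6,7,0,0,-0,0.02,25],[-13,14,1,0,-0,0.04,25],[-17,21,1,0,-0,0.07,25],[-16,23,1,0,-0,0.06,25],[-15,23,2,0,-0,0.07,25]]
[[-13,25,1,0,-0,0.06,25],[-12,25,1,0,-0,0.06,25],[-10,26,1,0,-0,0.07,25],[-8,26,1,0,-0,0.06,25],[-4,18,1,0,-0,0.04,25],[-2,9,0,0,-0,0.03,25],[0,0,0,0,0,0,25],[0,0,0,0,0,0,25],[0,0,0,0,0,0,25],[0,0,0,0,0,0,25]]
[ 0.5648 -0.3498]
```

View pics/s5.png

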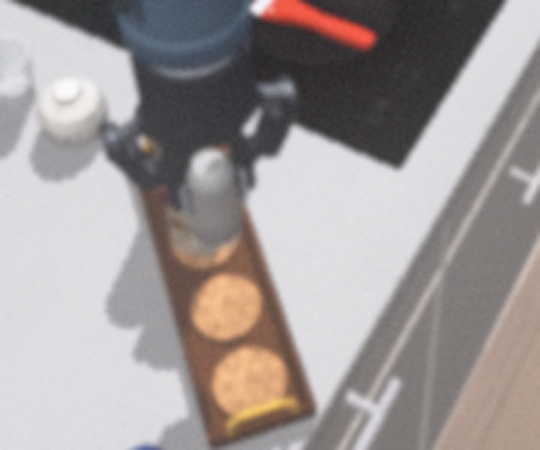

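The salt shaker is held upright at crop (213,195) with its pad empty at (227,305). I'll carry it.

Emit:
jog_arm:
  series:
    - [[-7,-10,0,0,0,0.03,25],[-15,-21,-1,0,0,0.05,25],[-24,-30,-2,0,0,0.09,25],[-27,-27,-1,0,0,0.08,25],[-28,-25,-1,0,0,0.08,25],[-31,-23,-2,0,0,0.09,25],[-32,-20,-1,0,0,0.08,25],[-34,-17,-2,0,0,0.09,25],[-36,-14,-1,0,0,0.08,25],[-36,-11,-1,0,0,0.08,25]]

```text
time_s: 16.45
eef_pos: [0.4469, 0.009, 0.1708]
eef_rot: [-0.001, 0.677, 0.736, -0.001]
wrist_force: [1.4, 0.1, -1.5]
opening: 0.408
grasp_force: 59.4
```

Emit:
jog_arm:
  series:
    - [[-37,-8,-2,0,0,0.09,25],[-38,-5,-1,0,0,0.08,25],[-38,-2,-1,0,0,0.08,25],[-26,1,-1,0,0,0.06,25],[-12,1,-1,0,0,0.03,25],[-6,7,0,0,0,0.02,25],[-13,14,1,0,0,0.04,25],[-17,21,1,0,0,0.07,25],[-16,23,1,0,0,0.06,25],[-15,23,2,0,0,0.07,25]]

```text
time_s: 17.45
eef_pos: [0.4898, -0.2332, 0.1725]
eef_rot: [-0.001, 0.863, 0.504, 0.0]
wrist_force: [0.1, -0.6, -0.7]
opening: 0.41
grasp_force: 59.4
```

Emit:
jog_arm:
  series:
    - [[-13,25,1,0,0,0.06,25],[-12,25,1,0,0,0.06,25],[-10,26,1,0,0,0.07,25],[-8,26,1,0,0,0.06,25],[-4,18,1,0,0,0.04,25],[-2,9,0,0,0,0.03,25],[0,0,0,0,0,0,25],[0,0,0,0,0,0,25],[0,0,0,0,0,0,25],[0,0,0,0,0,0,25]]

```text
time_s: 18.45
eef_pos: [0.5635, -0.3495, 0.1685]
eef_rot: [-0.0, 0.932, 0.362, 0.0]
wrist_force: [-0.7, -0.7, -0.7]
opening: 0.406
grasp_force: 59.5
```

```bash
python3 - <<'E'
from h import *
c=ctrl.camera("scene");cv2.imwrite("pics/s6.png",cv2.resize(c["frame"][60:180,260:420],None,fx=4,fy=4,interpolation=2))
p=Plan().to(.5648,-.3498,.058,-.827,10,25);p.show()
E
```

```text
t 18.5 p [ 563.6 -349.7  168.6] th -0.831 op 34.5 grip 59.5 F [ 0.2 -0.5 -1.1]
[[0,0,5,0,-0,-0,25],[0,0,9,0,-0,-0,25],[0,0,14,0,-0,-0,25],[0,0,13,0,-0,-0,25],[0,0,14,0,-0,-0,25],[1,1,14,0,-0,-0,25],[0,0,14,0,-0,-0,25],[0,0,14,0,-0,-0,25],[0,0,9,0,-0,-0,25],[0,0,5,0,-0,-0,25]]
```

View pics/s6.png

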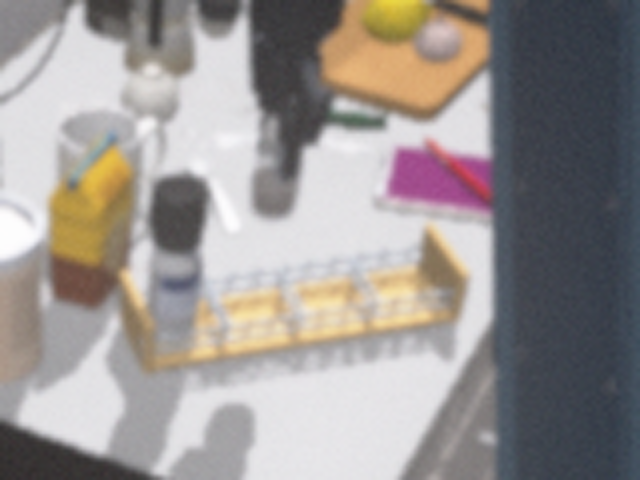

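The mill stands upright in the left pocket at crop (178,270). The salt shaker hangs upright at (275,185), heading for the second pocket. I'll lower it.

Emit:
jog_arm:
  series:
    - [[0,0,5,0,0,0,25],[0,0,9,0,0,0,25],[0,0,14,0,0,0,25],[0,0,13,0,0,0,25],[0,0,14,0,0,0,25],[1,1,14,0,0,0,25],[0,0,14,0,0,0,25],[0,0,13,0,0,0,25],[0,0,9,0,0,0,25],[0,0,5,0,0,0,25]]

```text
time_s: 19.5
eef_pos: [0.5647, -0.3501, 0.0569]
eef_rot: [-0.001, 0.933, 0.361, -0.0]
wrist_force: [0.2, -0.7, -0.9]
opening: 0.41
grasp_force: 59.5
```

Emit:
jog_arm:
  series:
    - [[0,0,1,0,0,0,25],[0,0,1,0,0,0,25],[0,0,1,0,0,0,25],[0,0,0,0,0,0,38],[0,0,0,0,0,0,44],[0,0,0,0,0,0,55],[0,0,0,0,0,0,75],[0,0,0,0,0,0,75],[0,0,-15,0,0,0,75],[0,0,-30,0,0,0,75]]

```text
time_s: 20.5
eef_pos: [0.5635, -0.349, 0.0986]
eef_rot: [-0.002, 0.933, 0.361, -0.001]
wrist_force: [0.2, -0.6, 0.2]
opening: 0.879
grasp_force: 0.0
```

```bash
python3 - <<'E'
from h import *
# next: round jar (.601,.2602), TCP .089
p=Plan();x,y,z=p.p/1000
p.to(x,y,.21,-.831,7,85).to(.45,-.1,.22,-.2,10,85).to(.601,.2602,.18,.841,13,85);p.show()
E
```

```text
t 20.5 p [ 563.5 -349.    98.6] th -0.832 op 75.1 grip 0.0 F [ 0.2 -0.6  0.2]
[[0,0,-7,-0,0,-0,85],[0,0,-15,-0,0,-0,85],[0,0,-23,-0,0,-0,85],[0,0,-22,-0,0,-0,85],[0,0,-22,-0,0,-0,85],[0,-1,-15,-0.01,0,-0,85],[0,0,-7,0,0,-0,85],[3,-11,0,0,0,-0.03,85],[8,-21,-1,0,0,-0.05,85],[13,-32,-2,0,0,-0.08,85]]
[[16,-30,-1,0,0,-0.08,85],[18,-29,-2,0,0,-0.08,85],[20,-28,-1,0,0,-0.08,85],[22,-26,-2,0,0,-0.07,85],[24,-24,-1,0,0,-0.08,85],[17,-15,-1,0,0,-0.06,85],[9,-7,-1,0,0,-0.02,85],[12,2,1,0,0,-0.03,85],[23,6,3,0,0,-0.06,85],[34,10,3,0,0,-0.1,85]]
[[33,13,4,0,0,-0.09,85],[32,16,3,0,0,-0.1,85],[29,19,4,0,0,-0.09,85],[28,22,4,0,0,-0.1,85],[26,25,3,-0,0,-0.09,85],[23,27,4,-0,0,-0.1,85],[21,29,3,-0,0,-0.09,85],[18,31,4,-0,0,-0.1,85],[9,21,2,-0,0,-0.06,85],[5,11,1,-0,0,-0.03,85]]
```

Emit:
jog_arm:
  series:
    - [[0,0,-7,0,0,0,85],[0,0,-15,0,0,0,85],[0,0,-23,0,0,0,85],[0,0,-22,0,0,0,85],[0,0,-22,0,0,0,85],[0,-1,-15,0,0,0,85],[0,0,-7,0,0,0,85],[3,-11,0,0,0,-0.03,85],[8,-21,-1,0,0,-0.05,85],[13,-32,-2,0,0,-0.08,85]]

```text
time_s: 21.5
eef_pos: [0.5346, -0.2867, 0.2122]
eef_rot: [-0.001, 0.9, 0.436, -0.001]
wrist_force: [1.1, -0.3, -0.3]
opening: 0.998
grasp_force: 0.0
```

Emit:
jog_arm:
  series:
    - [[16,-30,-1,0,0,-0.08,85],[18,-29,-2,0,0,-0.08,85],[20,-28,-1,0,0,-0.08,85],[22,-26,-2,0,0,-0.07,85],[24,-24,-1,0,0,-0.08,85],[17,-15,-1,0,0,-0.06,85],[9,-7,-1,0,0,-0.02,85],[12,2,1,0,0,-0.03,85],[23,6,3,0,0,-0.06,85],[34,10,3,0,0,-0.1,85]]

```text
time_s: 22.5
eef_pos: [0.4796, -0.0362, 0.2159]
eef_rot: [0.0, 0.711, 0.703, -0.0]
wrist_force: [0.1, -0.3, -0.3]
opening: 0.997
grasp_force: 0.0
```

Emit:
jog_arm:
  series:
    - [[33,13,4,0,0,-0.09,85],[32,16,3,0,0,-0.1,85],[29,19,4,0,0,-0.09,85],[28,22,4,0,0,-0.1,85],[26,25,3,0,0,-0.09,85],[23,27,4,0,0,-0.1,85],[21,29,3,0,0,-0.09,85],[18,31,4,0,0,-0.1,85],[9,21,2,0,0,-0.06,85],[5,11,1,0,0,-0.03,85]]

```text
time_s: 23.5
eef_pos: [0.6022, 0.2612, 0.1826]
eef_rot: [-0.001, 0.357, 0.934, -0.0]
wrist_force: [0.1, -1.0, -0.6]
opening: 0.994
grasp_force: 0.0
```

```bash
python3 - <<'E'
from h import *
np.set_printoptions(precision=4,suppress=True)
c=ctrl.camera("top");W=cloud(c).reshape(-1,3)
for n,x,y,z0 in (("mill",.62,-.295,.145),("salt",.565,-.35,.08),("sq",.549,.312,.095),("rnd",.601,.26,.125)):
    m=(W[:,2]>z0)&(W[:,2]<z0+.04)&(np.hypot(W[:,0]-x,W[:,1]-y)<.035);q=W[m]
    if m.sum()>20: print(n,m.sum(),cv2.minAreaRect(q[:,:2].astype(np.float32)),np.percentile(q[:,2],[50,95]))
    else: print(n,m.sum())
cv2.imwrite("pics/s7.png",np.hstack([cv2.resize(c["frame"][155:275,375:490],(400,400)),cv2.resize(c["frame"][150:270,130:250],(400,400))]))
p=Plan().to(.601,.2602,.089,.841,7,85).hold(6,30).to(.601,.2602,.19,.841,7,30);p.show()
E
```

```text
mill 292 ((0.6243976354598999, -0.2921246290206909), (0.046066347509622574, 0.04520628973841667), 48.06095886230469) [0.1622 0.1658]
salt 131 ((0.5649434924125671, -0.3477795422077179), (0.03151683509349823, 0.030425293371081352), 88.80785369873047) [0.0984 0.1049]
sq 18
rnd 2
t 23.55 p [602.1 261.8 182.6] th 0.842 op 84.9 grip 0.0 F [-1.2  0.4  0.5]
[[0,0,6,-0,-0,0,85],[0,0,13,-0,-0,0,85],[0,-1,18,-0,-0,0,85],[0,0,19,-0,-0,0,85],[0,-1,19,-0,-0,0,85],[0,0,12,-0,-0,0,85],[0,0,7,-0,-0,0,85],[0,0,0,0,0,0,30],[0,0,0,0,0,0,30],[0,0,0,0,0,0,30]]
[[0,0,0,0,0,0,30],[0,0,0,0,0,0,30],[0,0,0,0,0,0,30],[0,0,-7,-0,-0,0,30],[0,0,-13,-0,-0,0,30],[0,0,-21,-0,-0,0,30],[0,0,-20,-0,-0,0,30],[0,0,-20,-0,-0,0,30],[0,0,-14,-0,-0,0,30],[0,0,-6,-0,-0,0,30]]
```

View pics/s7.png

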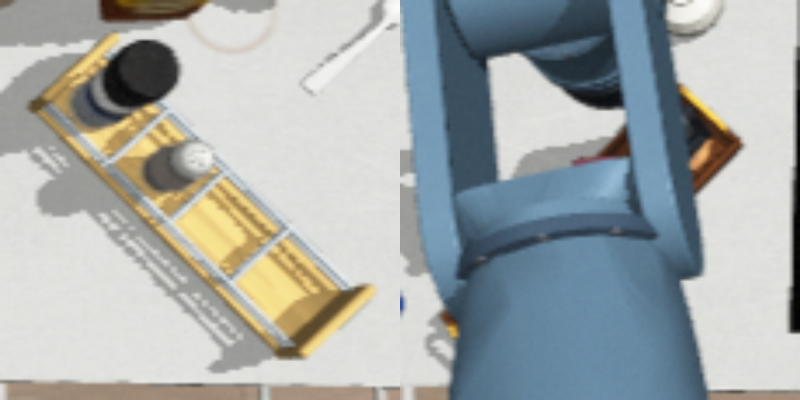

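Mill (crop 140,75) and salt (190,165) stand upright in pockets 1 and 2. Now gripping the round jar.

Emit:
jog_arm:
  series:
    - [[0,0,6,0,0,0,85],[0,0,13,0,0,0,85],[0,-1,18,0,0,0,85],[0,0,19,0,0,0,85],[0,-1,19,0,0,0,85],[0,0,12,0,0,0,85],[0,0,7,0,0,0,85],[0,0,0,0,0,0,30],[0,0,0,0,0,0,30],[0,0,0,0,0,0,30]]

```text
time_s: 24.55
eef_pos: [0.6013, 0.2581, 0.0916]
eef_rot: [0.001, 0.358, 0.934, 0.001]
wrist_force: [0.1, -1.1, 0.8]
opening: 0.523
grasp_force: 61.2
```

Emit:
jog_arm:
  series:
    - [[0,0,0,0,0,0,30],[0,0,0,0,0,0,30],[0,0,0,0,0,0,30],[0,0,-7,0,0,0,30],[0,0,-13,0,0,0,30],[0,0,-21,0,0,0,30],[0,0,-20,0,0,0,30],[0,0,-20,0,0,0,30],[0,0,-14,0,0,0,30],[0,0,-6,0,0,0,30]]

```text
time_s: 25.55
eef_pos: [0.601, 0.258, 0.1936]
eef_rot: [0.001, 0.358, 0.934, 0.001]
wrist_force: [0.2, -0.3, -1.5]
opening: 0.522
grasp_force: 61.1
```

```bash
python3 - <<'E'
from h import *
p=Plan().to(.44,-.2,.215,-.4,15,30).to(.4654,-.4412,.19,-.827,9,30).hold(6,30);p.show()
E
```

```text
t 25.55 p [601.  258.  193.6] th 0.838 op 44.6 grip 61.1 F [ 0.2 -0.3 -1.5]
[[-5,-11,-1,0,0,0.03,30],[-10,-23,-1,0,-0,0.07,30],[-18,-33,-1,0,-0,0.09,30],[-20,-31,-2,0,-0,0.1,30],[-24,-29,-2,0,-0,0.09,30],[-26,-27,-2,0,-0,0.1,30],[-29,-24,-1,0,-0,0.09,30],[-30,-21,-2,0,-0,0.1,30],[-33,-18,-2,0,-0,0.09,30],[-34,-15,-1,0,-0,0.1,30]]
[[-36,-12,-2,0,-0,0.09,30],[-36,-8,-2,0,-0,0.1,30],[-37,-5,-1,0,-0,0.09,30],[-25,-1,-2,0,-0,0.07,30],[-13,1,0,0,-0,0.03,30],[-10,6,1,0,-0,0.02,30],[-20,11,3,0,-0,0.04,30],[-29,19,3,0,-0,0.06,30],[-28,20,4,0,-0,0.06,30],[-27,22,3,0,-0,0.06,30]]
[[-25,23,4,0,-0,0.06,30],[-24,25,3,0,-0,0.06,30],[-15,18,3,0,-0,0.04,30],[-7,9,1,0,-0,0.03,30],[0,0,0,0,0,0,30],[0,0,0,0,0,0,30],[0,0,0,0,0,0,30],[0,0,0,0,0,0,30],[0,0,0,0,0,0,30],[0,0,0,0,0,0,30]]
```

Emit:
jog_arm:
  series:
    - [[-5,-11,-1,0,0,0.03,30],[-10,-23,-1,0,0,0.07,30],[-18,-33,-1,0,0,0.09,30],[-20,-31,-2,0,0,0.1,30],[-24,-29,-2,0,0,0.09,30],[-26,-27,-2,0,0,0.1,30],[-29,-24,-1,0,0,0.09,30],[-30,-21,-2,0,0,0.1,30],[-33,-18,-2,0,0,0.09,30],[-34,-15,-1,0,0,0.1,30]]

```text
time_s: 26.55
eef_pos: [0.487, -0.0604, 0.2052]
eef_rot: [-0.001, 0.717, 0.697, -0.001]
wrist_force: [0.4, -0.3, -1.9]
opening: 0.525
grasp_force: 61.2
```

Emit:
jog_arm:
  series:
    - [[-36,-12,-2,0,0,0.09,30],[-36,-8,-2,0,0,0.1,30],[-37,-5,-1,0,0,0.09,30],[-25,-1,-2,0,0,0.07,30],[-13,1,0,0,0,0.03,30],[-10,6,1,0,0,0.02,30],[-20,11,3,0,0,0.04,30],[-29,19,3,0,0,0.06,30],[-28,20,4,0,0,0.06,30],[-27,22,3,0,0,0.06,30]]

```text
time_s: 27.55
eef_pos: [0.4542, -0.3386, 0.1983]
eef_rot: [-0.001, 0.894, 0.448, 0.0]
wrist_force: [1.5, 0.2, -0.2]
opening: 0.525
grasp_force: 61.2
```

Emit:
jog_arm:
  series:
    - [[-25,23,4,0,0,0.06,30],[-24,25,3,0,0,0.06,30],[-15,18,3,0,0,0.04,30],[-7,9,1,0,0,0.03,30],[0,0,0,0,0,0,30],[0,0,0,0,0,0,30],[0,0,0,0,0,0,30],[0,0,0,0,0,0,30],[0,0,0,0,0,0,30],[0,0,0,0,0,0,30]]

```text
time_s: 28.55
eef_pos: [0.4648, -0.4409, 0.1886]
eef_rot: [0.0, 0.932, 0.361, 0.0]
wrist_force: [-0.3, 0.1, -0.4]
opening: 0.523
grasp_force: 61.3
```

```bash
python3 - <<'E'
from h import *
c=ctrl.camera("scene");cv2.imwrite("pics/s8.png",cv2.resize(c["frame"][60:180,280:440],None,fx=4,fy=4,interpolation=2))
p=Plan().to(.4654,-.4412,.094,-.827,10,30);p.show()
E
```

```text
t 28.6 p [ 464.8 -441.   188.6] th -0.832 op 45.1 grip 61.3 F [-0.3 -0.4 -0.9]
[[0,0,4,0,0,-0,30],[0,0,8,0,0,-0,30],[0,0,12,0,0,-0,30],[0,0,11,0,0,-0,30],[0,0,12,0,0,-0,30],[0,0,12,0,0,-0,30],[0,0,12,0,0,-0,30],[0,0,12,0,0,-0,30],[0,1,8,0,0,-0,30],[0,0,4,0,0,-0,30]]
```

View pics/s8.png

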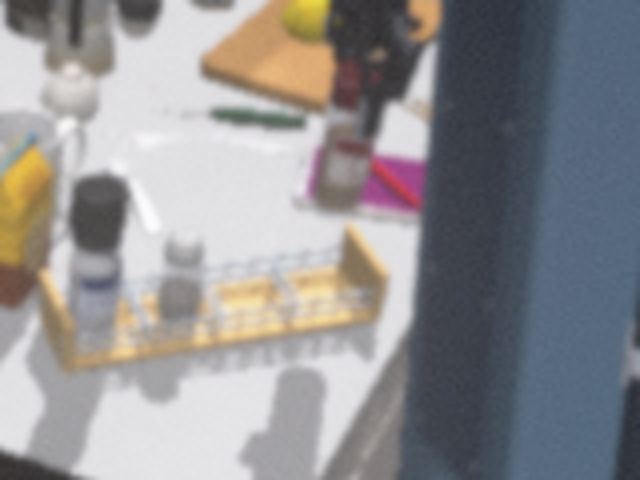

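Mill (98,260) and salt (182,280) are standing, and the round jar hangs upright at (345,160) over pocket 4. I'll lower and release it.

Emit:
jog_arm:
  series:
    - [[0,0,4,0,0,0,30],[0,0,8,0,0,0,30],[0,0,12,0,0,0,30],[0,0,11,0,0,0,30],[0,0,12,0,0,0,30],[0,0,12,0,0,0,30],[0,0,12,0,0,0,30],[0,0,12,0,0,0,30],[0,1,8,0,0,0,30],[0,0,4,0,0,0,30]]

```text
time_s: 29.6
eef_pos: [0.4651, -0.4416, 0.092]
eef_rot: [-0.001, 0.933, 0.361, -0.0]
wrist_force: [0.1, -0.8, -0.7]
opening: 0.524
grasp_force: 61.3
```

Emit:
jog_arm:
  series:
    - [[0,0,1,0,0,0,30],[0,0,1,0,0,0,30],[0,0,0,0,0,0,30],[0,0,0,0,0,0,49],[0,0,0,0,0,0,55],[0,0,0,0,0,0,70],[0,0,0,0,0,0,85],[0,0,0,0,0,0,85],[0,0,-15,0,0,0,85],[0,0,-30,0,0,0,85]]

```text
time_s: 30.6
eef_pos: [0.4641, -0.4404, 0.1347]
eef_rot: [-0.003, 0.933, 0.361, -0.001]
wrist_force: [0.1, -0.7, 0.3]
opening: 0.999
grasp_force: 0.0
```

```bash
python3 - <<'E'
from h import *
# next: square (.5493,.3124), yaw 8.5deg=.148
p=Plan();x,y,z=p.p/1000
p.to(x,y,.22,-.832,6,85).to(.42,-.15,.21,-.4,12,85).to(.5493,.3124,.14,.148,17,70).hold(5,70);p.show()
E
```

```text
t 30.6 p [ 464.1 -440.4  134.7] th -0.832 op 85.3 grip 0.0 F [ 0.1 -0.7  0.3]
[[0,0,-7,-0,-0,-0,85],[0,0,-14,-0,-0,-0,85],[0,0,-22,-0,-0,-0,85],[0,0,-21,-0,-0,-0,85],[0,0,-14,-0,-0,-0,85],[0,0,-7,-0.01,-0,-0,85],[5,-8,0,0,0,-0.01,85],[11,-16,1,0,0,-0.03,85],[18,-24,1,0,0,-0.05,85],[18,-23,1,0,0,-0.04,85]]
[[20,-22,0,0,0,-0.04,85],[20,-22,1,0,0,-0.05,85],[21,-20,1,0,0,-0.04,85],[22,-20,1,0,0,-0.04,85],[23,-18,1,0,0,-0.05,85],[23,-18,1,0,0,-0.04,85],[17,-11,0,0,0,-0.03,85],[8,-5,1,0,0,-0.01,85],[11,-1,2,0,0,-0.01,70],[21,-3,3,0,0,-0.03,70]]
[[32,-3,4,0,0,-0.03,70],[32,-2,5,0,0,-0.04,70],[32,0,4,0,0,-0.04,70],[32,0,5,0,0,-0.03,70],[32,2,5,0,0,-0.04,70],[31,3,4,0,0,-0.04,70],[32,4,5,0,0,-0.03,70],[32,5,4,0,0,-0.04,70],[31,6,5,0,0,-0.04,70],[31,8,4,0,0,-0.03,70]]
[[31,9,5,0,0,-0.04,70],[31,9,5,0,0,-0.04,70],[30,11,4,0,0,-0.03,70],[20,8,3,0,0,-0.03,70],[9,5,2,0,0,-0.01,70],[0,0,0,0,0,0,70],[0,0,0,0,0,0,70],[0,0,0,0,0,0,70],[0,0,0,0,0,0,70],[0,0,0,0,0,0,70]]
```

Emit:
jog_arm:
  series:
    - [[0,0,-7,0,0,0,85],[0,0,-14,0,0,0,85],[0,0,-22,0,0,0,85],[0,0,-21,0,0,0,85],[0,0,-14,0,0,0,85],[0,0,-7,0,0,0,85],[5,-8,0,0,0,-0.01,85],[11,-16,1,0,0,-0.03,85],[18,-24,1,0,0,-0.05,85],[18,-23,1,0,0,-0.04,85]]

```text
time_s: 31.6
eef_pos: [0.451, -0.3528, 0.2163]
eef_rot: [-0.002, 0.907, 0.422, -0.0]
wrist_force: [-0.4, 0.5, -0.7]
opening: 0.993
grasp_force: 0.0
```

Emit:
jog_arm:
  series:
    - [[20,-22,0,0,0,-0.04,85],[20,-22,1,0,0,-0.05,85],[21,-20,1,0,0,-0.04,85],[22,-20,1,0,0,-0.04,85],[23,-18,1,0,0,-0.05,85],[23,-18,1,0,0,-0.04,85],[17,-11,0,0,0,-0.03,85],[8,-5,1,0,0,-0.01,85],[11,-1,2,0,0,-0.01,70],[21,-3,3,0,0,-0.03,70]]

```text
time_s: 32.6
eef_pos: [0.4295, -0.1203, 0.2069]
eef_rot: [0.0, 0.823, 0.568, -0.0]
wrist_force: [0.4, -1.4, 0.6]
opening: 0.817
grasp_force: 0.0
```

```bash
python3 - <<'E'
from h import *
np.set_printoptions(precision=4,suppress=True)
for k in("top","scene"):
    c=ctrl.camera(k);W=cloud(c).reshape(-1,3)
    for n,x,y,z0 in (("mill",.62,-.295,.145),("salt",.565,-.35,.08),("rnd",.4654,-.4412,.125),("sq",.549,.312,.093)):
        m=(W[:,2]>z0)&(W[:,2]<z0+.03)&(np.hypot(W[:,0]-x,W[:,1]-y)<.035);q=W[m]
        if m.sum()>20: print(k,n,m.sum(),cv2.minAreaRect(q[:,:2].astype(np.float32)),np.percentile(q[:,2],[50,95]))
        else: print(n,m.sum())
E
```

```text
top mill 290 ((0.6243290305137634, -0.2924906313419342), (0.045688871294260025, 0.045265283435583115), 3.671677589416504) [0.1622 0.1661]
top salt 131 ((0.5651049613952637, -0.3467381000518799), (0.03106960467994213, 0.030943134799599648), 89.43485260009766) [0.0987 0.1045]
top rnd 276 ((0.46664848923683167, -0.44171252846717834), (0.04537219926714897, 0.04550248384475708), 78.43526458740234) [0.1384 0.142 ]
top sq 222 ((0.5484262704849243, 0.31070879101753235), (0.03943416476249695, 0.03971952199935913), 6.671076774597168) [0.104  0.1076]
scene mill 138 ((0.6238991618156433, -0.28918594121932983), (0.043624185025691986, 0.045143768191337585), 25.617944717407227) [0.1585 0.1617]
scene salt 56 ((0.5676144957542419, -0.3396362066268921), (0.021626276895403862, 0.0249130018055439), 44.54922103881836) [0.092  0.1008]
scene rnd 79 ((0.4580811858177185, -0.44105783104896545), (0.028575338423252106, 0.04999628663063049), 8.929997444152832) [0.1349 0.1371]
scene sq 252 ((0.5502427816390991, 0.3132258951663971), (0.039890412241220474, 0.03979391232132912), 8.035260200500488) [0.1019 0.1042]
```

Emit:
jog_arm:
  series:
    - [[32,-3,4,0,0,-0.03,70],[32,-2,5,0,0,-0.04,70],[32,0,4,0,0,-0.04,70],[32,0,5,0,0,-0.03,70],[32,2,5,0,0,-0.04,70],[31,3,4,0,0,-0.04,70],[32,4,5,0,0,-0.03,70],[32,5,4,0,0,-0.04,70],[31,6,5,0,0,-0.04,70],[31,8,4,0,0,-0.03,70]]

```text
time_s: 33.7
eef_pos: [0.516, 0.1883, 0.1615]
eef_rot: [0.0, 0.708, 0.707, -0.0]
wrist_force: [0.7, -0.6, 0.0]
opening: 0.821
grasp_force: 0.0
```

Emit:
jog_arm:
  series:
    - [[31,9,5,0,0,-0.04,70],[31,9,5,0,0,-0.04,70],[30,11,4,0,0,-0.03,70],[20,8,3,0,0,-0.03,70],[9,5,2,0,0,-0.01,70],[0,0,0,0,0,0,70],[0,0,0,0,0,0,70],[0,0,0,0,0,0,70],[0,0,0,0,0,0,70],[0,0,0,0,0,0,70]]

```text
time_s: 34.7
eef_pos: [0.5505, 0.3106, 0.1437]
eef_rot: [0.0, 0.653, 0.757, 0.0]
wrist_force: [-0.4, -0.2, -0.8]
opening: 0.817
grasp_force: 0.0
```

```bash
python3 - <<'E'
from h import *
c=ctrl.camera("scene");cv2.imwrite("pics/s9.png",cv2.resize(c["frame"][200:340,150:310],None,fx=4,fy=4,interpolation=2))
p=Plan().to(.5493,.3124,.075,.148,8,70).hold(6,25).to(.5493,.3124,.18,.148,6,25);p.show()
E
```

```text
t 34.75 p [550.5 310.7 143.6] th 0.147 op 70.1 grip 0.0 F [-0.7  0.  -0.5]
[[0,0,4,0,-0,-0,70],[0,0,7,0,-0,-0,70],[1,0,12,0,-0,-0,70],[0,0,11,0,-0,-0,70],[0,-1,12,0,-0,-0,70],[1,0,11,0,-0,-0,70],[0,0,8,0,-0,-0,70],[0,0,4,0,-0,-0,70],[0,0,0,0,0,0,25],[0,0,0,0,0,0,25]]
[[0,0,0,0,0,0,25],[0,0,0,0,0,0,25],[0,0,0,0,0,0,25],[0,0,0,0,0,0,25],[0,0,-9,0,-0,-0,25],[0,0,-17,0,-0,-0,25],[0,0,-27,0,-0,-0,25],[0,0,-26,0,-0,-0,25],[0,0,-18,0,-0,-0,25],[0,0,-8,0,-0,-0,25]]
```

View pics/s9.png

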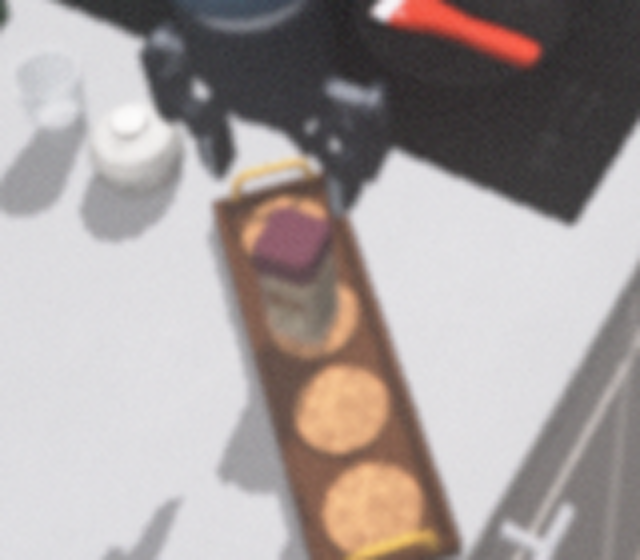

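The square jar stands alone on its pad at crop (295,270), with the gripper above it square to its flats. I'll grip and lift it.

Emit:
jog_arm:
  series:
    - [[0,0,4,0,0,0,70],[0,0,7,0,0,0,70],[1,0,12,0,0,0,70],[0,0,11,0,0,0,70],[0,-1,12,0,0,0,70],[1,0,11,0,0,0,70],[0,0,8,0,0,0,70],[0,0,4,0,0,0,70],[0,0,0,0,0,0,25],[0,0,0,0,0,0,25]]

```text
time_s: 35.75
eef_pos: [0.5494, 0.3132, 0.0746]
eef_rot: [0.0, 0.653, 0.757, 0.0]
wrist_force: [0.4, -0.3, 0.3]
opening: 0.491
grasp_force: 0.6
```

Emit:
jog_arm:
  series:
    - [[0,0,0,0,0,0,25],[0,0,0,0,0,0,25],[0,0,0,0,0,0,25],[0,0,0,0,0,0,25],[0,0,-9,0,0,0,25],[0,0,-17,0,0,0,25],[0,0,-27,0,0,0,25],[0,0,-26,0,0,0,25],[0,0,-18,0,0,0,25],[0,0,-8,0,0,0,25]]

```text
time_s: 36.75
eef_pos: [0.5504, 0.3136, 0.1832]
eef_rot: [0.001, 0.653, 0.757, 0.002]
wrist_force: [-0.3, 0.6, -1.1]
opening: 0.46
grasp_force: 60.4
```

```bash
python3 - <<'E'
from h import *
p=Plan().to(.42,-.19,.20,-.5,16,25).to(.5175,-.3932,.19,-.827,10,25).hold(4,25);p.show()
E
```

```text
t 36.75 p [550.4 313.6 183.2] th 0.148 op 39.3 grip 60.4 F [-0.3  0.6 -1.1]
[[-11,-5,0,0,-0,0.02,25],[-23,-9,-1,0,-0,0.03,25],[-35,-13,-2,0,-0,0.04,25],[-36,-11,-1,0,-0,0.05,25],[-36,-10,-1,0,-0,0.05,25],[-36,-8,-2,0,-0,0.04,25],[-36,-6,-1,0,-0,0.05,25],[-37,-4,-1,0,-0,0.04,25],[-37,-3,-1,0,-0,0.05,25],[-38,-2,-2,0,-0,0.05,25]]
[[-37,1,-1,0,-0,0.04,25],[-37,2,-1,0,-0,0.05,25],[-37,4,-2,0,-0,0.05,25],[-36,6,-1,0,-0,0.04,25],[-25,5,-1,0,-0,0.03,25],[-12,3,0,0,-0,0.02,25],[-5,8,0,0,-0,0.01,25],[-11,15,1,0,-0,0.03,25],[-16,24,1,0,-0,0.04,25],[-14,24,2,0,-0,0.04,25]]
[[-14,24,1,0,-0,0.04,25],[-12,25,1,0,-0,0.04,25],[-12,26,1,0,-0,0.04,25],[-10,26,2,0,-0,0.04,25],[-6,18,0,0,-0,0.03,25],[-3,9,1,0,-0,0.02,25],[0,0,0,0,0,0,25],[0,0,0,0,0,0,25],[0,0,0,0,0,0,25],[0,0,0,0,0,0,25]]
```

Emit:
jog_arm:
  series:
    - [[-11,-5,0,0,0,0.02,25],[-23,-9,-1,0,0,0.03,25],[-35,-13,-2,0,0,0.04,25],[-36,-11,-1,0,0,0.05,25],[-36,-10,-1,0,0,0.05,25],[-36,-8,-2,0,0,0.04,25],[-36,-6,-1,0,0,0.05,25],[-37,-4,-1,0,0,0.04,25],[-37,-3,-1,0,0,0.05,25],[-38,-2,-2,0,0,0.05,25]]

```text
time_s: 37.75
eef_pos: [0.4627, -0.0124, 0.19]
eef_rot: [-0.001, 0.797, 0.604, -0.001]
wrist_force: [0.3, -0.2, -1.1]
opening: 0.459
grasp_force: 60.2
```

Emit:
jog_arm:
  series:
    - [[-37,1,-1,0,0,0.04,25],[-37,2,-1,0,0,0.05,25],[-37,4,-2,0,0,0.05,25],[-36,6,-1,0,0,0.04,25],[-25,5,-1,0,0,0.03,25],[-12,3,0,0,0,0.02,25],[-5,8,0,0,0,0.01,25],[-11,15,1,0,0,0.03,25],[-16,24,1,0,0,0.04,25],[-14,24,2,0,0,0.04,25]]

```text
time_s: 38.75
eef_pos: [0.4566, -0.2667, 0.1928]
eef_rot: [-0.0, 0.89, 0.457, 0.0]
wrist_force: [0.7, -0.1, -1.2]
opening: 0.459
grasp_force: 60.3
```

Emit:
jog_arm:
  series:
    - [[-14,24,1,0,0,0.04,25],[-12,25,1,0,0,0.04,25],[-12,26,1,0,0,0.04,25],[-10,26,2,0,0,0.04,25],[-6,18,0,0,0,0.03,25],[-3,9,1,0,0,0.02,25],[0,0,0,0,0,0,25],[0,0,0,0,0,0,25],[0,0,0,0,0,0,25],[0,0,0,0,0,0,25]]

```text
time_s: 39.75
eef_pos: [0.5164, -0.3928, 0.1875]
eef_rot: [-0.0, 0.932, 0.361, 0.0]
wrist_force: [0.2, 0.6, -1.2]
opening: 0.463
grasp_force: 60.4
```

```bash
python3 - <<'E'
from h import *
c=ctrl.camera("scene");cv2.imwrite("pics/s10.png",cv2.resize(c["frame"][60:180,280:440],None,fx=4,fy=4,interpolation=2))
p=Plan().to(.5175,-.3932,.078,-.827,10,25);p.show()
E
```

```text
t 39.8 p [ 516.4 -393.   187.6] th -0.831 op 39.6 grip 60.4 F [-0.7 -0.   0.1]
[[0,0,5,0,-0,-0,25],[0,0,9,0,-0,-0,25],[0,0,13,0,-0,-0,25],[0,0,14,0,-0,-0,25],[0,0,14,0,-0,-0,25],[0,1,13,0,-0,-0,25],[0,0,14,0,-0,-0,25],[1,0,14,0,-0,-0,25],[0,0,9,0,-0,-0,25],[0,0,5,0,-0,-0,25]]
```

View pics/s10.png

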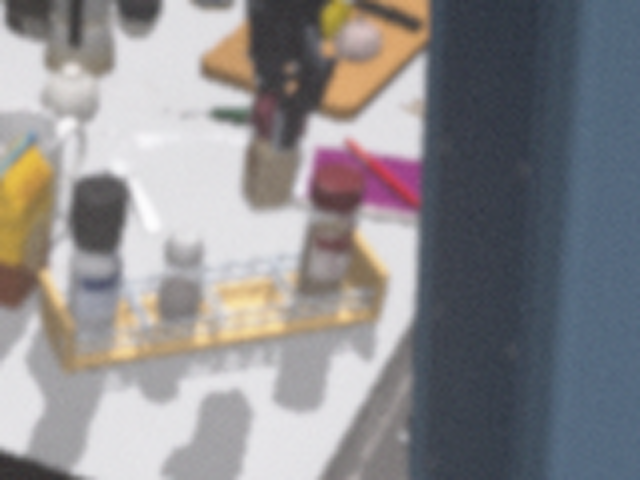

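Mill, salt and round jar stand in pockets 1, 2 and 4. The square jar hangs upright at (272,165) over pocket 3. I'll lower and release it.

Emit:
jog_arm:
  series:
    - [[0,0,5,0,0,0,25],[0,0,9,0,0,0,25],[0,0,13,0,0,0,25],[0,0,14,0,0,0,25],[0,0,14,0,0,0,25],[0,1,13,0,0,0,25],[0,0,14,0,0,0,25],[1,0,14,0,0,0,25],[0,0,9,0,0,0,25],[0,0,5,0,0,0,25]]

```text
time_s: 40.8
eef_pos: [0.5175, -0.3932, 0.0758]
eef_rot: [-0.001, 0.933, 0.361, -0.0]
wrist_force: [0.9, 0.0, -0.6]
opening: 0.459
grasp_force: 60.4
```

Emit:
jog_arm:
  series:
    - [[0,0,1,0,0,0,25],[0,0,1,0,0,0,25],[0,0,0,0,0,0,25],[0,0,0,0,0,0,44],[0,0,0,0,0,0,50],[0,0,0,0,0,0,60],[0,0,0,0,0,0,70],[0,0,0,0,0,0,70],[0,0,-15,0,0,0,70],[0,0,-30,0,0,0,70]]

```text
time_s: 41.8
eef_pos: [0.5164, -0.3922, 0.1187]
eef_rot: [-0.003, 0.933, 0.361, -0.001]
wrist_force: [1.1, -0.3, -0.4]
opening: 0.821
grasp_force: 0.0
```

Emit:
jog_arm:
  series:
    - [[0,0,-20,0,0,0,70],[0,0,-30,0,0,0,70],[0,0,-30,0,0,0,70],[0,0,-20,0,0,0,70],[0,-20,0,0,0,0,70],[0,-30,0,0,0,0,70],[10,-30,0,0,0,0,70],[20,-30,0,0,0,0,70],[20,-20,0,0,0,0,70],[10,0,0,0,0,0,70]]

```text
time_s: 42.8
eef_pos: [0.4744, -0.2547, 0.2216]
eef_rot: [0.0, 0.932, 0.362, 0.0]
wrist_force: [0.6, -1.2, 0.2]
opening: 0.822
grasp_force: 0.0
```

```bash
python3 - <<'E'
from h import *
np.set_printoptions(precision=4,suppress=True)
Plan()
c=ctrl.camera("top");W=cloud(c).reshape(-1,3)
for n,x,y,z0 in (("mill",.62,-.295,.145),("salt",.565,-.35,.08),("sq",.5169,-.3938,.093),("rnd",.4654,-.4412,.125)):
    m=(W[:,2]>z0)&(W[:,2]<z0+.03)&(np.hypot(W[:,0]-x,W[:,1]-y)<.035);q=W[m]
    print(n,m.sum(),cv2.minAreaRect(q[:,:2].astype(np.float32)) if m.sum()>9 else 0,np.percentile(q[:,2],[50,95]) if m.sum()>9 else 0)
s=ctrl.camera("scene")
cv2.imwrite("pics/s11.png",np.hstack([cv2.resize(c["frame"][155:275,375:490],(380,400)),cv2.resize(s["frame"][75:175,280:385],(400,400))]))
E
```

```text
t 42.8 p [ 474.4 -254.7  221.6] th -0.83 op 70.2 grip 0.0 F [ 0.6 -1.2  0.2]
mill 289 ((0.6245185732841492, -0.29241740703582764), (0.0465749055147171, 0.04544727876782417), 3.1027159690856934) [0.162  0.1657]
salt 26 ((0.5708848834037781, -0.33582189679145813), (0.006595777813345194, 0.022670913487672806), 63.74120330810547) [0.0945 0.1001]
sq 0 0 0
rnd 13 ((0.4532339572906494, -0.42451560497283936), (0.015891633927822113, 0.0031711100600659847), 36.56941604614258) [0.1305 0.1363]
```

View pics/s11.png

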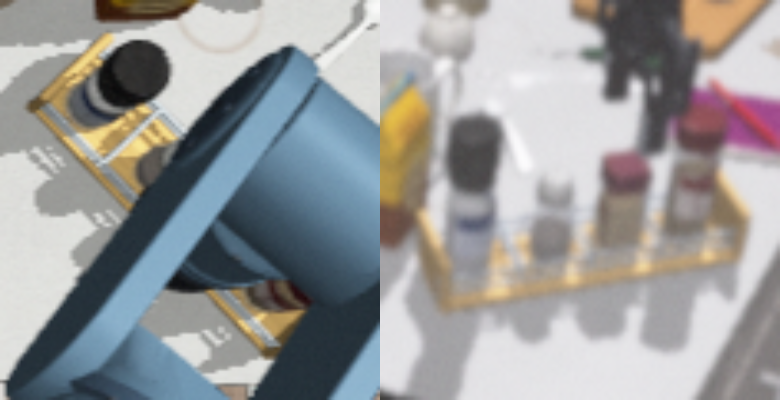

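All four stand upright in order: mill (475,195), salt (552,215), square (625,200), round (695,170). I'll check the heights from the scene camera and hand in if they agree.

```bash
python3 - <<'E'
from h import *
W=cloud(ctrl.camera("scene")).reshape(-1,3);h={}
for n,x,y,e in (("mill",.6245,-.2945,.163),("salt",.565,-.348,.103),("sq",.5175,-.3932,.104),("rnd",.466,-.4415,.139)):
    q=W[(np.hypot(W[:,0]-x,W[:,1]-y)<.024)&(W[:,2]<.2)];h[n]=np.percentile(q[:,2],97)-e
print(h)
if all(abs(v)<.006 for v in h.values()): print(ctrl.hand_in())
E
```

```text
{'mill': np.float64(-0.001273368642857542), 'salt': np.float64(-0.0037922908403437844), 'sq': np.float64(-0.0014847862059376438), 'rnd': np.float64(-0.001953702578839589)}
the job is handed in; nothing more can be done
None
```

All four seasonings stand upright in the rack from left to right as mill, salt shaker, square jar and round jar, the tray's order, and the job was handed in at about 43 s; no verdict came back.

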